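Stack the solder cartons by weight

ROBOT

A 7-joint arm with a two-finger parallel gripper is mounted at the origin on the work surface. World frame = base frame: x ahead of the robot, y to its left, z up, the work surface at z = 0. Lengths are in m, angles in rad, forces in N, time in s.
With the tool pointing down it reaches from about 0.4 to 0.9 m from the base axis. Payload 5.6 kg.
Tool frame: the origin (TCP) lies midway between the tips of the shut fingers; the grasp point (between the pads) lies 19 mm behind it (env.grip_point_offset is the distance from the TCP to the grasp point, in m); z points along the fingers, y is the line along which they close (so a half turn about z gives the same grasp; the last joint's range is limited). The gripper opens to 92 mm and grips with 3 to 60 N. Pads are 20 mm wide; open, the fingers measure 128 mm over their backs; the gripper's body (75 mm by 189 mm) begins 69 mm behind the grasp point.
Start: joints at [-1.299, 0.468, -0.012, 1.603, 0.006, 1.071, -0.056], TCP at [0.201, 0.618, 0.215] pointing down, gripper open.
Joint ranges: [-2.53, 2.53], [-0.31, 2.02], [-1.57, 1.55], [0.28, 2.44], [-1.29, 4.43], [0.15, 1.84], [-2.92, 2.92]. Speed limits (rad/s): [2.57, 2.57, 3.14, 3.14, 3.14, 3.14, 3.14].

INTERFACE

Orientations are given as a unit quaternion [w, x, y, z].
In Python, from plant import env gives the robot as it stands.
- The arm moves only by the shell command python3 -m creep 'ROWS' [OPENING] [FORCE]. ROWS is JSON, a list that holds one entry, the list of rows, each a list of 4 numbers: the shift along the tool's x, y, z in m, then the turn about the tool's z in rad. In form: [[[dx, dy, dz, spin], ...]]. A call has 1 to 10 rows; each row shifts and turns the commanded pose from where the row before left it, along the tool's axes as they then stand; what a row does not reach is not made up. A row lasts 1/8 s, in which the tool goes at most 62.5 mm and 10.7 degrees, less where a joint would pass 70% of its speed; a pose out of reach is approached as far as the arm can. A call with a gripper value outside its range is refused whole. OPENING is the opening, from 0 (shut) to 1 (fully open), set as the call begins (- or left out, the last holds). The fingers move at their own pace and stop on an object; FORCE is the grip in N (left out, the last holds). Time passes only in rows, so rows that do not move let the fingers close. It gives the time, the measured TCP pose, the force, the opening and the grip force at its end, in the units of the state.
- env.get_state(): the state, without advancing time (a new reading comes with each control period).
- env.grab_frame(name): name is "scene" or "top"; returns (picture, depth): 480x640x3 uint8, blue, green, red; 480x640 float32, m along the optical axis (not along the pixel's ray), 0 where there is no reading.
- env.camera_info(name): a dict with "fovy" (degrees; the focal length in pixels is half the picture's height over the tangent of half this angle, whatever the lens; pixels are square), "cx", "cy" (the principal point, pixels), "k1" (the pictures are not rectified: a ray, as slopes to the right and down, at radius r is drawn at 1 + k1 r^2 times it, then the intrinsics apply), "R" (3x3) and "t" (3): a world point X has camera coordinates R X + t. Camera axes: x right, y down, z forward; pixel columns grow to the right and rows downward; lengths in m; the calibration is good to about 2 mm. A picture is of the moment at which its call begins. camera_info takes no time and is no camera call.
- env.hand_in(): hands the job in; it is judged then, once.
Trained networks look in the newest picture that a camera, given by its name, has taken for a name from the list of things; names that differ only in an ending like _2 or _b are one class to them, and where a whole thing is asked for, a point or a joint stands for the part that bears it (a point fixed in the world has none). Each returns a list of dicts, best first, with "score" (0 to 1); they miss things now and then, are a little off and sometimes report something else, mostly with a low value. They report only what shows in the picture. A call takes as long as a camera call.
- env.look_for(camera, query): "uv" ([column, row] in pixels, amid what is visible of it).
- env.cut_out(camera, query): "mask" (480x640 bool, what is visible of it) and "uv" ([column, row] in pixels, amid what is visible of it).
- env.tip_of(camera, query): "uv" ([column, row] in pixels: a listed point, or the origin of a listed thing).
The state is a dict: "t": time; "joint_pos": joint angles; "qd": joint speeds; "joint_efforts": joint torques, N m; "tool_pos": TCP position; "orientation": TCP orientation; "wrist_force": force on the tool from outside, world axes, zero at the start; "wrist_torque": the same for the moment, N m; "opening": opening from 0.0 (shut) to 1.0 (fully open); "grasp_force": force on a finger pad.
Only numpy, scipy, OpenCV 4.12 (cv2) and the standard library are available. Lean on these libraries where they do the work, as an engineer would, in place of code of your own. Each camera call takes 0.05 s, during which the arm holds its last target. There are 200 camera calls.

TASK

The three closed solder cartons look alike but hold a full, a half-used and a nearly used-up reel: find out by feel which is which. Stack them in one column on the middle of the flat aluminium plate, lying flat with their long sides along the plate's long side, the heaviest at the bottom and the lightest on top, each squarely flush on the one below. Keep the cartons upright, set them down without letting them drop, and leave the other things on the bench where they are.

Things in the scene. Friction and masses are not known exactly. Their poses are not given: they have to be found in the camera images.
- carton_a: one of three outwardly identical, closed cardboard cartons, 84 mm (its x) x 60 mm (its y) x 46 mm high, a paper tape strip along the top; inside, out of sight and centred, is a solder reel that is nearly used up, half used or full, so the whole carton weighs about 0.15, 0.33 or 0.58 kg (within 0.05 kg); which carton holds which reel changes from run to run. Origin: centre of its underside, z up
- carton_b: one of three outwardly identical, closed cardboard cartons, 84 mm (its x) x 60 mm (its y) x 46 mm high, a paper tape strip along the top; inside, out of sight and centred, is a solder reel that is nearly used up, half used or full, so the whole carton weighs about 0.15, 0.33 or 0.58 kg (within 0.05 kg); which carton holds which reel changes from run to run. Origin: centre of its underside, z up
- carton_c: one of three outwardly identical, closed cardboard cartons, 84 mm (its x) x 60 mm (its y) x 46 mm high, a paper tape strip along the top; inside, out of sight and centred, is a solder reel that is nearly used up, half used or full, so the whole carton weighs about 0.15, 0.33 or 0.58 kg (within 0.05 kg); which carton holds which reel changes from run to run. Origin: centre of its underside, z up
- plate: a flat, plain aluminium plate lying on the bench, 130 mm (its x) x 100 mm (its y) x 8 mm thick, fixed. Origin: centre of its underside; top 8 mm above it
- board: a blue circuit board lying flat, 80 x 110 mm, up to 16 mm high; bystander. Origin: at its underside, on the bench
- screwdriver: a screwdriver lying at the robot's right, about 200 mm long; bystander. Origin: at its underside, on the bench
- tape: a black roll of tape lying flat, 70 mm across, 19 mm high; bystander. Origin: at its underside, on the bench
- flux: a small jar, 44 mm across, 50 mm high; bystander. Origin: at its underside, on the bench
- cup: a small steel screw cup, 60 mm across, 35 mm high; bystander. Origin: at its underside, on the bench

How it is judged:
By the outcome, as a careful person would: the job done as asked, in the order asked, and still so for the second after the job is handed in, with the robot touching nothing.
It also fails if it takes over 72 s, if anything falls off the work surface, if the arm or the gripper's body presses on something with over 40 N, if the wrist force passes 120 N, or if a joint passes its speed limit or range.

## Working session

There is one attempt and no reset: what is moved stays moved. The work goes in short steps, Python scripts to look and compute and a shell command to move; the robot and the scene stay as the last step left them, time stands still between calls to the robot, and variables do not carry over. Pictures are saved under pics/ and viewed, at most 10 in all, crops included, and the job is handed in when it is done.

```bash
ls; mkdir -p pics
python3 - <<'E'
from plant import env
import cv2,numpy as np
s=env.get_state();print({k:np.round(v,3) for k,v in s.items()})
for n in("scene","top"):
    p,d=env.grab_frame(n);cv2.imwrite(f"pics/{n}0.png",p);np.save(f"pics/{n}0.npy",d);print(n,env.camera_info(n))
E
```

```text
pics
{'t': np.float64(0.0), 'joint_pos': array([-1.299,  0.468, -0.012,  1.604,  0.006,  1.071, -0.056]), 'qd': array([-0.001,  0.   , -0.   , -0.002,  0.001,  0.001, -0.   ]), 'joint_efforts': array([-1.0000e-03, -5.2057e+01, -1.3000e-02, -2.4374e+01, -5.7000e-02,
        1.7000e-02,  0.0000e+00]), 'tool_pos': array([0.201, 0.617, 0.214]), 'orientation': array([-0.   ,  0.157,  0.988, -0.001]), 'wrist_force': array([ 0.177, -0.132, -0.823]), 'wrist_torque': array([-0.028, -0.039, -0.022]), 'grasp_force': np.float64(0.0), 'opening': np.float64(0.999)}
scene {'fovy': 43.235989565223946, 'cx': 317.3205788062296, 'cy': 237.15334248277668, 'k1': -0.2087038652901402, 'R': array([[ 0.13660337,  0.99060709, -0.00609183],
       [ 0.78652876, -0.11219575, -0.60727639],
       [-0.60225578,  0.07816461, -0.79446729]]), 't': array([-0.08709931, -0.41531666,  1.63349527])}
top {'fovy': 49.196530122411275, 'cx': 322.9872989397453, 'cy': 236.3591338854774, 'k1': -0.007371464587214687, 'R': array([[-0.02812103, -0.9995972 , -0.00382605],
       [-0.97840565,  0.02830855, -0.20474623],
       [ 0.20477206, -0.00201425, -0.97880761]]), 't': array([0.00268191, 0.56234576, 1.05788984])}
```

View pics/top0.png

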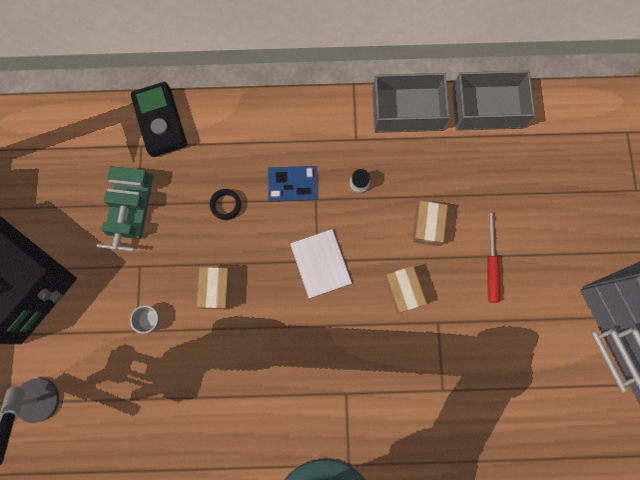

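View pics/scene0.png

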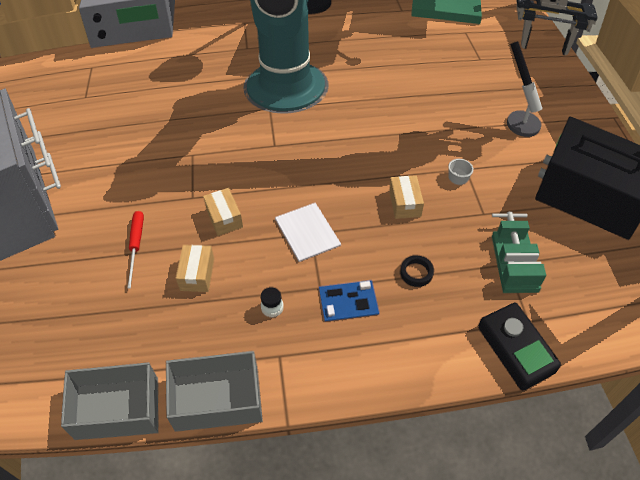

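```bash
cat > h.py <<'E'
from plant import env
import cv2,numpy as np
def K(n):
    c=env.camera_info(n);f=240/np.tan(np.radians(c["fovy"]/2));return c,f
def rays(n,uv):
    c,f=K(n);uv=np.atleast_2d(np.asarray(uv,float))
    d=(uv-[c["cx"],c["cy"]])/f;s=d.copy()
    for _ in range(20): s=d/(1+c["k1"]*(s**2).sum(1,keepdims=True))
    return np.c_[s,np.ones(len(s))]
def from_depth(n,uv,z):
    c,_=K(n);return (rays(n,uv)*np.asarray(z)[:,None]-c["t"])@c["R"]
def at_height(n,uv,h):
    c,_=K(n);o=-c["R"].T@c["t"];r=rays(n,uv)@c["R"];return o+r*((h-o[2])/r[:,2])[:,None]
def cloud(n,mask,D):
    v,u=np.nonzero(mask&(D>0));return from_depth(n,np.c_[u,v],D[v,u])
def top_rect(n,mask,D,lo=None):
    """rectangle of the upper face seen: height, centre, sides, angle of the long side"""
    P=cloud(n,mask,D);
    h=np.percentile(P[:,2],90) if lo is None else lo
    T=P[abs(P[:,2]-h)<.008];h=np.median(T[:,2]);T=T[abs(T[:,2]-h)<.006]
    (c,(w,l),a)=cv2.minAreaRect((T[:,:2]*1000).astype(np.float32))
    if w<l: w,l,a=l,w,a+90
    return np.round([h*1000,c[0],c[1],w,l,(a+90)%180-90],1)
E
python3 - <<'E'
from h import *
for n in("top","scene"):
    p,D=env.grab_frame(n)
    for q in("carton_a","plate"):
        for r in env.cut_out(n,q):
            if r["score"]>.3: 
                print(n,q,round(r["score"],2),np.round(r["uv"]),r["mask"].sum(),top_rect(n,r["mask"],D))
E
```

```text
top carton_a 0.88 [212. 290.] 1303 [ 45.6 461.5 223.8  83.1  61.8  -2.9]
top carton_a 0.86 [429. 224.] 1258 [  46.   591.6 -247.1   85.6   60.9  -10.8]
top carton_a 0.76 [403. 290.] 1303 [  46.1  446.9 -183.9   84.5   60.9   15.8]
top plate 0.67 [321. 267.] 2575 [  7.7 512.9  -4.7 130.3  99.6  16.3]
scene carton_a 0.92 [406. 193.] 1199 [ 46.2 462.8 223.2  91.   61.3  -2.7]
scene carton_a 0.75 [222. 209.] 1256 [  46.1  448.8 -185.6   90.6   60.3   15.7]
scene carton_a 0.62 [195. 270.] 1487 [  46.5  593.  -247.5   87.5   62.2   -9.5]
scene plate 0.74 [307. 229.] 2171 [  7.7 514.9  -5.  133.3 101.1  17.4]
```

The top view shows the cartons at (212,290), (429,224) and (403,290), the plate at (321,267), and the bystanders clear of them. The network masks match, and the two views agree to about 2 mm. Next is a helper that turns goals into tool-axis shifts.

```bash
cat > g.py <<'E'
"""g.py NAME [z]: spin first, then shift (in spun tool axes) to reach the goal"""
import sys
from h import *
from scipy.spatial.transform import Rotation as Ro
G={"c1":(462,223.5,-2.9),"c2":(592,-247.3,-10.5),"c3":(447.6,-184.5,15.8),"p":(513.5,-4.8,16.5)}
def go(name,z=None):
    s=env.get_state();p=np.array(s["tool_pos"])*1000
    x,y,a=G[name] if isinstance(name,str) else name
    R=Ro.from_quat(np.roll(s["orientation"],-1)).as_matrix()
    h=np.arctan2(R[1,0],R[0,0]);d=np.radians(a)-h;d=(d+np.pi/2)%np.pi-np.pi/2
    q=h+d;X=np.array([np.cos(q),np.sin(q)]);Y=np.array([np.sin(q),-np.cos(q)])
    v=np.array([x,y])-p[:2]
    print(name,"spin %.3f rad; then dx %.1f dy %.1f mm; z now %.1f tilt %.2f deg j7 %.2f"%(-d,v@X,v@Y,p[2],np.degrees(np.arccos(-R[2,2])),s["joint_pos"][6]),
     "t %.2f F %s open %.3f grip %.1f"%(s["t"],np.round(s["wrist_force"],2),s["opening"],s["grasp_force"]))
if __name__=="__main__": [go(n) for n in sys.argv[1:]]
E
python3 g.py c1 c2 c3 p
```

```text
c1 spin -0.264 rad; then dx -280.4 dy -380.8 mm; z now 214.5 tilt 0.01 deg j7 -0.06 t 0.40 F [-0.59  0.21 -0.33] open 1.002 grip 0.0
c2 spin -0.132 rad; then dx -541.9 dy -779.6 mm; z now 214.5 tilt 0.01 deg j7 -0.06 t 0.40 F [-0.59  0.21 -0.33] open 1.002 grip 0.0
c3 spin -0.591 rad; then dx -18.5 dy -839.3 mm; z now 214.5 tilt 0.01 deg j7 -0.06 t 0.40 F [-0.59  0.21 -0.33] open 1.002 grip 0.0
p spin -0.603 rad; then dx -122.5 dy -685.8 mm; z now 214.5 tilt 0.01 deg j7 -0.06 t 0.40 F [-0.59  0.21 -0.33] open 1.002 grip 0.0
```

```bash
python3 -m creep '[[[0,0,0,-0.132],[0,0,0,-0.132],[-0.035,-0.0476,0,0],[-0.035,-0.0476,0,0],[-0.035,-0.0476,0,0],[-0.035,-0.0476,0,0],[-0.035,-0.0476,0,0],[-0.035,-0.0476,0,0],[-0.035,-0.0476,0,0],[-0.035,-0.0476,0,0]]]' 1 25; python3 -m creep '[[[0,0,0.04,0],[0,0,0.04,0],[0,0,0,0],[0,0,0,0]]]'; python3 g.py c1
```

```text
t: 1.65
tool_pos: [0.4625, 0.2219, 0.215]
orientation: [0.0, 0.025, 1.0, 0.0]
wrist_force: [0.8, 1.2, 0.2]
opening: 1.001
grasp_force: 0.0
t: 2.15
tool_pos: [0.4623, 0.2241, 0.1358]
orientation: [0.001, 0.025, 1.0, 0.0]
wrist_force: [-0.6, 0.0, 0.7]
opening: 1.0
grasp_force: 0.0
c1 spin 0.000 rad; then dx 0.3 dy -0.6 mm; z now 135.8 tilt 0.10 deg j7 1.05 t 2.15 F [-0.58  0.01  0.69] open 1.000 grip 0.0
```

```bash
cat > w.py <<'E'
from h import *
f=[]
for _ in range(8):
    f.append(env.get_state()["wrist_force"][2]); env.grab_frame("top")
s=env.get_state();print("Fz mean %.2f sd %.2f"%(np.mean(f),np.std(f)),"t",s["t"],"open mm %.1f"%(s["opening"]*92),"grip",s["grasp_force"],"tcp",np.round(s["tool_pos"],4))
E
python3 w.py
python3 -m creep '[[[0,0,0.04,0],[0,0,0.04,0],[0,0,0.03,0],[0,0,0.017,0],[0,0,0,0],[0,0,0,0]]]' 1
python3 -m creep '[[[0,0,0,0],[0,0,0,0],[0,0,0,0],[0,0,0,0],[0,0,0,0],[0,0,0,0]]]' 0 25
python3 -m creep '[[[0,0,-0.01,0],[0,0,-0.02,0],[0,0,-0.02,0],[0,0,0,0],[0,0,0,0],[0,0,0,0]]]'; python3 w.py
```

```text
Fz mean 0.33 sd 0.39 t 2.55 open mm 92.0 grip 0.0 tcp [0.4618 0.2237 0.1352]
t: 3.3
tool_pos: [0.4624, 0.2239, 0.0085]
orientation: [0.001, 0.025, 1.0, 0.0]
wrist_force: [0.2, -0.0, -1.2]
opening: 1.003
grasp_force: 0.0
t: 4.05
tool_pos: [0.4618, 0.2239, 0.0079]
orientation: [0.0, 0.025, 1.0, 0.0]
wrist_force: [-0.4, 0.7, 6.1]
opening: 0.649
grasp_force: 25.0
t: 4.8
tool_pos: [0.4609, 0.223, 0.0567]
orientation: [-0.001, 0.025, 1.0, -0.001]
wrist_force: [-0.0, 0.8, -3.1]
opening: 0.65
grasp_force: 25.0
Fz mean -2.95 sd 0.34 t 5.2 open mm 60.1 grip 24.999510906636715 tcp [0.4616 0.2235 0.0575]
```

C1 is about 0.33 kg, so it is the half reel. I'll put it back and check C3.

```bash
python3 -m creep '[[[0,0,0.02,0],[0,0,0.02,0],[0,0,0.006,0],[0,0,0.003,0],[0,0,0.001,0],[0,0,0,0],[0,0,0,0]]]'
python3 -m creep '[[[0,0,0,0],[0,0,0,0],[0,0,0,0],[0,0,0,0],[0,0,-0.04,0],[0,0,-0.05,0],[0,0,-0.05,0],[0,0,0,0],[0,0,0,0]]]' 1
python3 g.py c1 c3
```

```text
t: 6.08
tool_pos: [0.4618, 0.2237, 0.008]
orientation: [0.0, 0.025, 1.0, 0.0]
wrist_force: [-0.4, -0.7, -2.7]
opening: 0.649
grasp_force: 25.0
t: 7.2
tool_pos: [0.4611, 0.2233, 0.1472]
orientation: [-0.0, 0.025, 1.0, -0.0]
wrist_force: [-0.4, 0.1, 0.1]
opening: 1.001
grasp_force: 0.0
c1 spin -0.000 rad; then dx -0.9 dy 0.2 mm; z now 147.2 tilt 0.03 deg j7 1.05 t 7.20 F [-0.38  0.08  0.06] open 1.001 grip 0.0
c3 spin -0.327 rad; then dx 124.0 dy -388.7 mm; z now 147.2 tilt 0.03 deg j7 1.05 t 7.20 F [-0.38  0.08  0.06] open 1.001 grip 0.0
```

```bash
python3 -m creep '[[[0,0,0,-0.1635],[0,0,0,-0.1635],[0.0155,-0.0486,0,0],[0.0155,-0.0486,0,0],[0.0155,-0.0486,0,0],[0.0155,-0.0486,0,0],[0.0155,-0.0486,0,0],[0.0155,-0.0486,0,0],[0.0155,-0.0486,0,0],[0.0155,-0.0486,0,0]]]' 1
python3 -m creep '[[[0,0,0,0],[0,0,0,0]]]'; python3 g.py c3
```

```text
t: 8.45
tool_pos: [0.4469, -0.1856, 0.1459]
orientation: [-0.002, -0.138, 0.99, 0.001]
wrist_force: [1.0, -0.6, 0.4]
opening: 1.003
grasp_force: 0.0
t: 8.7
tool_pos: [0.4474, -0.1835, 0.1462]
orientation: [-0.001, -0.138, 0.99, 0.001]
wrist_force: [-0.1, 0.9, 0.2]
opening: 0.997
grasp_force: 0.0
c3 spin 0.000 rad; then dx 0.0 dy -1.0 mm; z now 146.2 tilt 0.17 deg j7 2.27 t 8.70 F [-0.14  0.95  0.23] open 0.997 grip 0.0
```

```bash
python3 -m creep '[[[0,0,0.05,0],[0,0,0.04,0],[0,0,0.03,0],[0,0,0.017,0],[0,0,0,0],[0,0,0,0]]]' 1
python3 -m creep '[[[0,0,0,0],[0,0,0,0],[0,0,0,0],[0,0,0,0],[0,0,0,0],[0,0,0,0]]]' 0 25
python3 -m creep '[[[0,0,-0.01,0],[0,0,-0.02,0],[0,0,-0.02,0],[0,0,0,0],[0,0,0,0],[0,0,0,0]]]'; python3 w.py; python3 g.py c3 p
```

```text
t: 9.45
tool_pos: [0.449, -0.1842, 0.0114]
orientation: [0.001, -0.138, 0.99, -0.0]
wrist_force: [0.1, -0.8, 0.0]
opening: 0.995
grasp_force: 0.0
t: 10.2
tool_pos: [0.4485, -0.1846, 0.0109]
orientation: [0.0, -0.138, 0.99, -0.0]
wrist_force: [-0.7, -1.2, 5.7]
opening: 0.655
grasp_force: 25.0
t: 10.95
tool_pos: [0.4474, -0.184, 0.0597]
orientation: [-0.001, -0.138, 0.99, 0.0]
wrist_force: [0.1, -0.6, -7.3]
opening: 0.656
grasp_force: 25.0
Fz mean -6.17 sd 0.69 t 11.35 open mm 60.1 grip 24.998942278325558 tcp [ 0.4482 -0.1844  0.0605]
c3 spin 0.000 rad; then dx 0.6 dy 0.0 mm; z now 60.5 tilt 0.01 deg j7 2.33 t 11.35 F [-0.1  -0.48 -5.87] open 0.654 grip 25.0
p spin -0.012 rad; then dx -113.6 dy 153.6 mm; z now 60.5 tilt 0.01 deg j7 2.33 t 11.35 F [-0.1  -0.48 -5.87] open 0.654 grip 25.0
```

C3 is full, so it goes straight to the plate.

```bash
python3 -m creep '[[[0,0,0,-0.012],[-0.0189,0.0256,0,0],[-0.0189,0.0256,0,0],[-0.0189,0.0256,0,0],[-0.0189,0.0256,0,0],[-0.0189,0.0256,0,0],[-0.0189,0.0256,0,0],[0,0,0,0],[0,0,0,0],[0,0,0,0]]]'; python3 g.py p
```

```text
t: 12.6
tool_pos: [0.5129, -0.0061, 0.0606]
orientation: [-0.0, -0.143, 0.99, -0.0]
wrist_force: [-0.8, -0.3, -6.0]
opening: 0.652
grasp_force: 25.0
p spin -0.002 rad; then dx -0.9 dy 1.1 mm; z now 60.6 tilt 0.03 deg j7 1.96 t 12.60 F [-0.78 -0.33 -6.02] open 0.652 grip 25.0
```

```bash
python3 - <<'E'
from h import *
for _ in range(2):
    p,D=env.grab_frame("top")
    for r in env.cut_out("top","plate")[:1]: print(round(r["score"],2),top_rect("top",r["mask"],D,.008))
cv2.imwrite("pics/top1.png",p)
E
python3 g.py p
```

```text
0.63 [ 7.900e+00  4.773e+02 -6.320e+01  2.890e+01  1.330e+01 -1.000e-01]
0.58 [  6.2 699.5  55.9 113.1  84.2  87.7]
p spin -0.001 rad; then dx -0.5 dy 0.7 mm; z now 60.6 tilt 0.01 deg j7 1.96 t 12.80 F [-0.51  0.06 -4.97] open 0.655 grip 25.0
```

```bash
python3 -m creep '[[[-0.0005,0.0008,0.015,0],[0,0,0.015,0],[0,0,0.005,0],[0,0,0.002,0],[0,0,0,0],[0,0,0,0],[0,0,0.002,0],[0,0,0.001,0],[0,0,0.001,0],[0,0,0,0]]]'; python3 g.py p
```

```text
t: 14.05
tool_pos: [0.5135, -0.004, 0.0195]
orientation: [-0.0, -0.144, 0.99, 0.0]
wrist_force: [-0.8, -0.3, -6.5]
opening: 0.652
grasp_force: 25.0
p spin 0.000 rad; then dx 0.2 dy -0.8 mm; z now 19.5 tilt 0.01 deg j7 1.98 t 14.05 F [-0.79 -0.32 -6.54] open 0.652 grip 25.0
```

Still hanging by about 1 mm, so I'll creep down to contact.

```bash
python3 -m creep '[[[0,0,0.0005,0],[0,0,0.0005,0],[0,0,0,0],[0,0,0,0]]]'; python3 g.py p
```

```text
t: 14.55
tool_pos: [0.5137, -0.004, 0.0189]
orientation: [0.0, -0.144, 0.99, 0.0]
wrist_force: [-1.8, 0.4, 1.1]
opening: 0.652
grasp_force: 25.0
p spin 0.000 rad; then dx 0.4 dy -0.8 mm; z now 18.9 tilt 0.02 deg j7 1.98 t 14.55 F [-1.83  0.38  1.07] open 0.652 grip 25.0
```

```bash
python3 -m creep '[[[0,0,0,0],[0,0,0,0],[0,0,0,0],[0,0,0,0],[0,0,-0.04,0],[0,0,-0.05,0],[0,0,-0.05,0],[0,0,0,0],[0,0,0,0]]]' 1; python3 g.py p c1
```

```text
t: 15.68
tool_pos: [0.5131, -0.0039, 0.1582]
orientation: [-0.0, -0.144, 0.99, 0.0]
wrist_force: [-0.6, 0.1, 0.3]
opening: 1.0
grasp_force: 0.0
p spin 0.000 rad; then dx -0.1 dy -1.0 mm; z now 158.2 tilt 0.03 deg j7 1.90 t 15.68 F [-0.56  0.1   0.3 ] open 1.000 grip 0.0
c1 spin 0.339 rad; then dx 62.6 dy 224.5 mm; z now 158.2 tilt 0.03 deg j7 1.90 t 15.68 F [-0.56  0.1   0.3 ] open 1.000 grip 0.0
```

```bash
python3 -m creep '[[[0,0,0,0.1695],[0,0,0,0.1695],[0.0125,0.0449,0,0],[0.0125,0.0449,0,0],[0.0125,0.0449,0,0],[0.0125,0.0449,0,0],[0.0125,0.0449,0,0],[0,0,0,0],[0,0,0,0]]]'; python3 g.py c1
cat > m.py <<'E'
from h import *
import sys
for n in("top","scene"):
    p,D=env.grab_frame(n);cv2.imwrite(f"pics/{n}_{sys.argv[1]}.png",p)
    for q in("carton_a","plate"):
        for r in env.cut_out(n,q):
            if r["score"]>.3: print(n,q,round(r["score"],2),np.round(r["uv"]),top_rect(n,r["mask"],D, .008 if q=="plate" else None))
E
python3 m.py s1
```

```text
t: 16.8
tool_pos: [0.462, 0.2223, 0.1572]
orientation: [-0.001, 0.026, 1.0, -0.001]
wrist_force: [-0.1, -0.7, 0.5]
opening: 1.001
grasp_force: 0.0
c1 spin -0.001 rad; then dx 0.1 dy 1.2 mm; z now 157.2 tilt 0.17 deg j7 1.09 t 16.80 F [-0.09 -0.7   0.53] open 1.001 grip 0.0
top carton_a 0.96 [430. 223.] [  46.   591.8 -247.2   86.1   60.7  -10.2]
top carton_a 0.93 [213. 300.] [ 45.8 457.1 222.9  74.1  60.3  -1.6]
top carton_a 0.87 [319. 264.] [ 53.8 511.6  -3.5  84.5  59.9  16.9]
scene carton_a 0.83 [406. 195.] [ 46.4 461.1 223.   92.4  62.   -2.7]
scene carton_a 0.75 [194. 269.] [  46.4  592.6 -248.4   88.9   63.4   -9.9]
scene carton_a 0.57 [310. 223.] [ 54.  513.   -4.3  91.1  61.4  17.1]
scene plate 0.61 [302. 243.] [  7.6 516.   -6.5 132.7  99.4  19. ]
scene plate 0.34 [347. 299.] [  7.  698.4  55.7 112.3  85.6 -89.6]
```

```bash
sed -i 's/"p":(513.5,-4.8,16.5)/"p":(512.6,-4.3,16.6)/' g.py
python3 -m creep '[[[0,0.0005,0.05,0],[0,0,0.05,0],[0,0,0.035,0],[0,0,0.014,0],[0,0,0,0],[0,0,0,0]]]' 1
python3 -m creep '[[[0,0,0,0],[0,0,0,0],[0,0,0,0],[0,0,0,0],[0,0,0,0],[0,0,0,0]]]' 0 25
python3 g.py c1
python3 -m creep '[[[0,0,-0.01,0],[0,0,-0.03,0],[0,0,-0.04,0],[0,0,-0.02,0],[0,0,0,0],[0,0,0,0]]]'; python3 g.py c1 p
```

```text
t: 17.85
tool_pos: [0.4637, 0.2243, 0.0109]
orientation: [0.001, 0.026, 1.0, 0.001]
wrist_force: [-0.4, 0.3, 0.3]
opening: 0.999
grasp_force: 0.0
t: 18.6
tool_pos: [0.4627, 0.2239, 0.0099]
orientation: [0.0, 0.025, 1.0, 0.0]
wrist_force: [-0.5, -0.9, 5.5]
opening: 0.653
grasp_force: 25.0
c1 spin -0.000 rad; then dx 0.7 dy -0.5 mm; z now 9.9 tilt 0.01 deg j7 1.17 t 18.60 F [-0.52 -0.93  5.49] open 0.653 grip 25.0
t: 19.35
tool_pos: [0.4618, 0.2236, 0.1087]
orientation: [-0.001, 0.025, 1.0, -0.0]
wrist_force: [-0.2, -0.0, -4.0]
opening: 0.65
grasp_force: 25.0
c1 spin -0.000 rad; then dx -0.2 dy -0.1 mm; z now 108.7 tilt 0.10 deg j7 1.12 t 19.35 F [-0.17 -0.02 -4.04] open 0.650 grip 25.0
p spin -0.340 rad; then dx 16.4 dy -232.9 mm; z now 108.7 tilt 0.10 deg j7 1.12 t 19.35 F [-0.17 -0.02 -4.04] open 0.650 grip 25.0
```

```bash
sed -i 's/"p":(512.6,-4.3,16.6)/"p":(513.3,-4.1,16.6)/' g.py
python3 -m creep '[[[0,0,0,-0.17],[0,0,0,-0.17],[0.0026,-0.0388,0,0],[0.0026,-0.0388,0,0],[0.0026,-0.0388,0,0],[0.0026,-0.0388,0,0],[0.0026,-0.0388,0,0],[0.0026,-0.0389,0,0],[0,0,0,0],[0,0,0,0]]]'
python3 -m creep '[[[0,0,0.015,0],[0,0,0.015,0],[0,0,0.007,0],[0,0,0,0],[0,0,0,0],[0,0,0,0]]]'; python3 g.py p
```

```text
t: 20.6
tool_pos: [0.5131, -0.0033, 0.1084]
orientation: [-0.001, -0.144, 0.99, 0.0]
wrist_force: [0.7, 0.7, -3.3]
opening: 0.653
grasp_force: 25.0
t: 21.35
tool_pos: [0.5144, -0.0038, 0.073]
orientation: [0.0, -0.144, 0.99, -0.0]
wrist_force: [-0.2, 0.8, -2.9]
opening: 0.65
grasp_force: 25.0
p spin -0.001 rad; then dx 1.2 dy 0.0 mm; z now 73.0 tilt 0.05 deg j7 1.93 t 21.35 F [-0.23  0.76 -2.88] open 0.650 grip 25.0
```

```bash
python3 -m creep '[[[0.001,0,0.003,0],[0,0,0.003,0],[0,0,0.0015,0],[0,0,0.0005,0],[0,0,0,0],[0,0,0,0],[0,0,0,0]]]'; python3 g.py p;python3 w.py
```

```text
t: 22.22
tool_pos: [0.5132, -0.004, 0.0647]
orientation: [0.0, -0.144, 0.99, -0.0]
wrist_force: [0.1, -0.3, -3.8]
opening: 0.652
grasp_force: 25.0
p spin -0.001 rad; then dx -0.1 dy -0.1 mm; z now 64.7 tilt 0.01 deg j7 1.93 t 22.23 F [ 0.13 -0.27 -3.76] open 0.652 grip 25.0
Fz mean -2.84 sd 0.63 t 22.625 open mm 60.1 grip 24.99946016818285 tcp [ 0.5131 -0.0041  0.0646]
```

```bash
python3 -m creep '[[[0,0,0.0005,0],[0,0,0.0005,0],[0,0,0,0],[0,0,0,0]]]'; python3 g.py p
```

```text
t: 23.12
tool_pos: [0.5131, -0.004, 0.0639]
orientation: [0.0, -0.144, 0.99, 0.0]
wrist_force: [-2.2, 0.2, 3.4]
opening: 0.649
grasp_force: 25.0
p spin -0.001 rad; then dx -0.1 dy -0.1 mm; z now 63.9 tilt 0.01 deg j7 1.93 t 23.12 F [-2.22  0.18  3.45] open 0.649 grip 25.0
```

Contact. Release, rise, and work out the way to C2.

```bash
python3 -m creep '[[[0,0,0,0],[0,0,0,0],[0,0,0,0],[0,0,0,0],[0,0,-0.03,0],[0,0,-0.05,0],[0,0,-0.03,0],[0,0,0,0],[0,0,0,0]]]' 1; python3 g.py c2
```

```text
t: 24.25
tool_pos: [0.5125, -0.004, 0.1729]
orientation: [-0.001, -0.144, 0.99, 0.0]
wrist_force: [0.9, 0.2, -0.8]
opening: 1.0
grasp_force: 0.0
c2 spin 0.473 rad; then dx -122.5 dy -224.8 mm; z now 172.9 tilt 0.06 deg j7 1.88 t 24.25 F [ 0.89  0.17 -0.8 ] open 1.000 grip 0.0
```

```bash
python3 -m creep '[[[0,0,0,0.158],[0,0,0,0.158],[0,0,0,0.157],[-0.0245,-0.045,0,0],[-0.0245,-0.045,0,0],[-0.0245,-0.045,0,0],[-0.0245,-0.045,0,0],[-0.0245,-0.045,0,0],[0,0,0,0],[0,0,0,0]]]'; python3 g.py c2; python3 m.py s2
```

```text
t: 25.5
tool_pos: [0.5915, -0.2466, 0.1717]
orientation: [-0.002, 0.092, 0.996, 0.001]
wrist_force: [-0.3, 1.0, -0.1]
opening: 1.001
grasp_force: 0.0
c2 spin -0.000 rad; then dx -0.6 dy -0.6 mm; z now 171.7 tilt 0.20 deg j7 1.91 t 25.50 F [-0.33  0.97 -0.13] open 1.001 grip 0.0
top carton_a 0.66 [423. 218.] [  45.9  597.4 -225.2   87.3   27.5  -26.8]
top carton_a 0.65 [320. 259.] [ 99.8 512.5  -3.1  85.5  59.7  16.8]
top carton_a 0.41 [328. 282.] [ 47.1 471.5 -15.1  49.    1.  -73.5]
top plate 0.63 [335. 285.] [  7.5 513.1  -5.6 129.3 100.3  17.8]
scene carton_a 0.91 [311. 207.] [ 99.9 513.8  -3.9  88.2  61.5  15.4]
scene carton_a 0.73 [310. 233.] [ 48.2 538.2 -14.9  92.3  45.5  57. ]
scene carton_a 0.64 [195. 268.] [  46.4  592.7 -248.6   87.2   63.5  -10.5]
scene plate 0.84 [300. 242.] [  7.6 513.1  -5.2 137.2 104.6  18.8]
```

```bash
python3 -m creep '[[[-0.0005,0,0.06,0],[0,0,0.05,0],[0,0,0.04,0],[0,0,0.012,0],[0,0,0,0],[0,0,0,0]]]' 1
python3 -m creep '[[[0,0,0,0],[0,0,0,0],[0,0,0,0],[0,0,0,0],[0,0,0,0],[0,0,0,0]]]' 0 25
python3 w.py; python3 g.py c2
python3 -m creep '[[[0,0,-0.01,0],[0,0,-0.03,0],[0,0,-0.05,0],[0,0,-0.045,0],[0,0,0,0],[0,0,0,0],[0,0,0,0]]]'; python3 w.py; python3 g.py c2 p
```

```text
t: 26.55
tool_pos: [0.5943, -0.2482, 0.0136]
orientation: [0.002, 0.092, 0.996, -0.0]
wrist_force: [-0.8, -0.4, -0.2]
opening: 1.002
grasp_force: 0.0
t: 27.3
tool_pos: [0.5931, -0.2479, 0.0119]
orientation: [0.0, 0.092, 0.996, -0.0]
wrist_force: [-1.3, 1.2, 4.5]
opening: 0.657
grasp_force: 25.0
Fz mean 5.40 sd 0.66 t 27.7 open mm 60.2 grip 25.00086273998022 tcp [ 0.593  -0.2479  0.0119]
c2 spin -0.001 rad; then dx 1.1 dy 0.4 mm; z now 11.9 tilt 0.02 deg j7 1.98 t 27.70 F [-1.4  -0.21  5.73] open 0.654 grip 25.0
t: 28.58
tool_pos: [0.5918, -0.2471, 0.1447]
orientation: [-0.002, 0.092, 0.996, 0.0]
wrist_force: [-0.2, 0.7, -1.7]
opening: 0.647
grasp_force: 25.0
Fz mean -1.29 sd 0.44 t 28.975 open mm 60.2 grip 24.999680779874325 tcp [ 0.5928 -0.2478  0.1463]
c2 spin -0.001 rad; then dx 0.9 dy 0.3 mm; z now 146.3 tilt 0.02 deg j7 1.92 t 28.98 F [ 0.22 -0.1  -2.01] open 0.655 grip 25.0
p spin -0.474 rad; then dx 6.6 dy 256.2 mm; z now 146.3 tilt 0.02 deg j7 1.92 t 28.98 F [ 0.22 -0.1  -2.01] open 0.655 grip 25.0
```

```bash
python3 -m creep '[[[0,0,0,-0.158],[0,0,0,-0.158],[0,0,0,-0.158],[0.0011,0.0427,0,0],[0.0011,0.0427,0,0],[0.0011,0.0427,0,0],[0.0011,0.0427,0,0],[0.0011,0.0427,0,0],[0.0011,0.0427,0,0],[0,0,0,0]]]'
python3 -m creep '[[[0,0,0,0],[0,0,0,0],[0,0,0.015,0],[0,0,0.01,0],[0,0,0,0],[0,0,0,0],[0,0,0,0]]]'; python3 g.py p
```

```text
t: 30.22
tool_pos: [0.5125, -0.0005, 0.1467]
orientation: [-0.0, -0.147, 0.989, 0.001]
wrist_force: [0.8, -0.8, -1.7]
opening: 0.652
grasp_force: 25.0
t: 31.1
tool_pos: [0.5136, -0.0042, 0.1219]
orientation: [0.0, -0.145, 0.99, -0.0]
wrist_force: [0.5, -0.5, -1.8]
opening: 0.654
grasp_force: 25.0
p spin 0.000 rad; then dx 0.3 dy 0.1 mm; z now 121.9 tilt 0.04 deg j7 1.90 t 31.10 F [ 0.46 -0.54 -1.84] open 0.654 grip 25.0
```

```bash
python3 -m creep '[[[0.0003,0,0.004,0],[0,0,0.003,0],[0,0,0.0015,0],[0,0,0.0005,0],[0,0,0,0],[0,0,0,0],[0,0,0,0]]]'; python3 w.py
python3 -m creep '[[[0,0,0.0005,0],[0,0,0.0005,0],[0,0,0,0],[0,0,0,0]]]'; python3 w.py; python3 g.py p
```

```text
t: 31.98
tool_pos: [0.5131, -0.0042, 0.1127]
orientation: [0.0, -0.145, 0.989, -0.0]
wrist_force: [0.5, -0.3, -0.7]
opening: 0.653
grasp_force: 25.0
Fz mean -1.41 sd 0.54 t 32.375 open mm 60.0 grip 24.999742805957794 tcp [ 0.513  -0.0042  0.1126]
t: 32.88
tool_pos: [0.513, -0.0042, 0.1119]
orientation: [0.0, -0.145, 0.989, 0.0]
wrist_force: [-2.1, -0.0, 3.4]
opening: 0.651
grasp_force: 25.0
Fz mean 4.97 sd 0.68 t 33.275 open mm 59.8 grip 25.000913590192795 tcp [ 0.5131 -0.0042  0.1119]
p spin 0.000 rad; then dx -0.3 dy 0.1 mm; z now 111.9 tilt 0.01 deg j7 1.91 t 33.27 F [-1.9   0.75  5.58] open 0.651 grip 25.0
```

Contact. Release, rise, move aside and check.

```bash
python3 -m creep '[[[0,0,0,0],[0,0,0,0],[0,0,0,0],[0,0,0,0],[0,0,-0.03,0],[0,0,-0.05,0],[0,0,-0.03,0],[0,0,0,0]]]' 1
python3 -m creep '[[[0,0.04,0,0],[0,0.05,0,0],[0,0.05,0,0],[0,0.05,0,0],[0,0.05,0,0],[0,0,0,0],[0,0,0,0]]]'; python3 m.py end
python3 - <<'E'
import cv2;a=cv2.imread("pics/top_end.png");b=cv2.imread("pics/scene_end.png")
cv2.imwrite("pics/both.png",cv2.resize(cv2.hconcat([a[150:380,200:440],b[120:350,200:440]]),None,fx=1.65,fy=1.65))
E
```

```text
t: 34.28
tool_pos: [0.5146, -0.0042, 0.2239]
orientation: [0.003, -0.145, 0.989, -0.0]
wrist_force: [-0.7, 0.5, -0.2]
opening: 0.999
grasp_force: 0.0
t: 35.15
tool_pos: [0.4441, 0.2247, 0.2205]
orientation: [-0.001, -0.144, 0.99, -0.001]
wrist_force: [0.3, -0.1, -0.5]
opening: 0.998
grasp_force: 0.0
top carton_a 0.74 [321. 254.] [145.7 512.   -3.4  85.7  60.   16.9]
top plate 0.82 [324. 286.] [  7.5 513.1  -4.5 129.8 101.2  17.8]
scene carton_a 0.92 [311. 232.] [ 48.3 535.1 -17.7  94.7  48.3  54.9]
scene carton_a 0.92 [305. 195.] [146.  513.2  -3.4  90.8  62.8  16.8]
scene carton_a 0.84 [307. 219.] [ 93.8 535.5 -18.8  95.9  47.   52.8]
scene plate 0.94 [302. 243.] [  7.6 512.7  -4.4 136.5 104.2  17.6]
scene plate 0.58 [459. 174.] [  8.  401.8 370.5  51.   45.4 -50.8]
```

View pics/both.png

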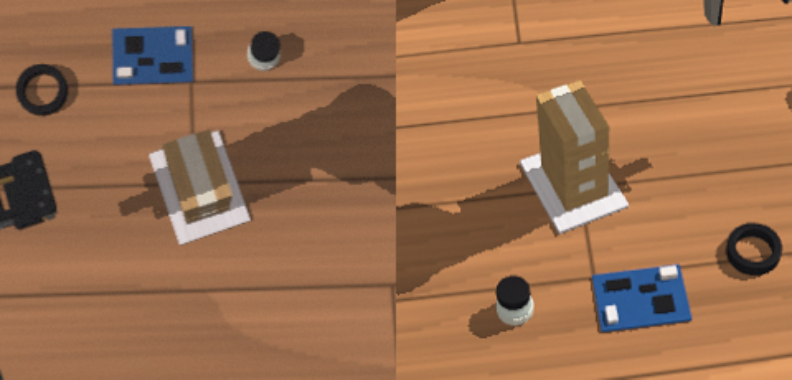

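The crop shows a straight, flush column of three, at about (200,180) on the left half and (573,145) on the right. It is centred on the plate and aligned with it. The board, tape and flux haven't moved, and the gripper is clear.

```bash
python3 -c "
from plant import env
print(env.hand_in())"
```

```text
the job is handed in; nothing more can be done
None
```

The three cartons stand in one flush column centred on the plate, with the full reel (about 0.6 kg) at the bottom, the half-used (about 0.33 kg) in the middle and the nearly empty (about 0.15 kg) on top; handed in at about 35 s.

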